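Let the wheel-hoist winch run back

TASK

Two hand winches stand on the tyre-shop bench; the larger one is still wound up against its rewind spring. Lift the larger winch's ratchet pawl clear of the toothed wheel and hold it up until the drum has turned all the way back to its stop, then let go so that the pawl drops fully back into the teeth. Leave the pawl of the smaller winch down.

Things in the scene. Friction and masses are not known exactly. Their poses are not given: they have to be found in the camera images.
- winch_knob (a point): Centre of the black 28 mm ball knob on the LARGER winch's pawl lever, 160 mm above the bench; 50 mm free all round except the lever (10 mm rod, on its +x side). Axes, pawl down: z up, y along drum and pivot, x level from knob over the toothed wheel to the pawl's pivot, 195 mm on and 10 mm higher. Pinch along y. Blue frame, base 200 x 156 mm; wheel 104 mm across. Place, yaw and side vary.
- winch_pawl (a joint): Angle of the larger winch's pawl, rad: 0 fully down in the teeth, grows as the knob rises, stop at 0.55. Clear of the teeth above 0.12 (knob up 24 mm); raising the knob 40 to 60 mm is ample (0.21 to 0.31). A straight lift will do: the knob drifts under 8 mm along x. It needs under 6 N at the knob; let go, it drops by its own weight.
- winch_drum (a joint): Angle of the larger winch's drum, rad: 0 at its stop, run back; starts at 1.0 to 2.7. Pawl down, a tooth holds it; pawl clear, a damped spring turns it to 0 by itself in under 4 s; there the pawl falls fully home. Its crank (92 mm arm, black grip, -y end of the drum, axis 110 mm above the bench) shows the angle: at 0 it points level away from the robot (+x); wound, 30 degrees up or more.
- small_pawl (a joint): Angle of the smaller winch's pawl, rad: 0 fully down, grows when lifted. To be left down. The smaller winch has the same form at 0.7 of the size (base 140 x 109 mm, knob 22 mm in diameter, 112 mm above the bench) and is already run back.
Things that resemble listed ones, but are neither listed nor needed, are in the scene too. What is shaped like the part that bears small_pawl but brown or green is not meant.

How it is judged:
On the way, in this order (a step that is already met when the one before it is completed fails the run):
1. the larger winch's pawl is lifted clear of the teeth (value of joint winch_pawl above 0.14 rad), for 0.2 s.
2. the larger winch's drum has turned back to its stop (value of joint winch_drum below 0.12 rad), for 0.2 s.
At the end, for the whole second after the job is handed in: The larger winch's drum is back at its stop (within 0.12 rad) with its pawl down in the teeth (within 0.04 rad); the smaller winch's pawl is down (within 0.1 rad) (value of joint winch_drum below 0.12 rad and value of joint winch_pawl below 0.04 rad and value of joint small_pawl below 0.1 rad); the robot touches nothing.
It fails at once if the smaller winch's pawl is lifted (value of joint small_pawl above 0.1 rad).
It also fails if it takes over 32 s, if anything falls off the work surface, if the arm or the gripper's body presses on something with over 40 N, if the wrist force passes 120 N, or if a joint passes its speed limit or range.

ROBOT

A 7-joint arm with a two-finger parallel gripper is mounted at the origin on the work surface. World frame = base frame: x ahead of the robot, y to its left, z up, the work surface at z = 0. Lengths are in m, angles in rad, forces in N, time in s.
With the tool pointing down it reaches from about 0.4 to 0.85 m from the base axis. Payload 10.4 kg.
Tool frame: the origin (TCP) lies midway between the tips of the shut fingers; the grasp point (between the pads) lies 19 mm behind it; z points along the fingers, y is the line along which they close (so a half turn about z gives the same grasp; the last joint's range is limited). The gripper opens to 87 mm and grips with 3 to 60 N. Pads are 19 mm wide; open, the fingers measure 117 mm over their backs; the gripper's body (75 mm by 190 mm) begins 51 mm behind the grasp point.
Start: joints at [1.103, 0.332, -0.065, 1.46, 0.022, 1.35, -0.088], TCP at [0.269, -0.564, 0.184] pointing down, gripper open.
Joint ranges: [-2.6, 2.6], [-0.5, 2.12], [-1.47, 1.34], [0.16, 2.42], [-1.27, 4.41], [0.06, 2.06], [-2.6, 2.6]. Speed limits (rad/s): [2.22, 2.22, 2.79, 2.79, 3.14, 3.14, 3.14].

INTERFACE

Orientations are given as a unit quaternion [x, y, z, w].
In Python, from bench import sensors, eyes, order gives the robot as it stands.
- The arm moves only by the tool arm_command, never from a script. Its argument "steps" is a list of rows, each an object with "rot": the turn, a rotation vector about the world's x, y, z in degrees, a list of three; "slide": the shift along the world's x, y, z in m, a list of three; "grip": the opening, from 0 (shut) to 1 (fully open). A call has exactly 8 rows; each row shifts and turns the commanded pose from where the row before left it; what a row does not reach is not made up. A row lasts 1/8 s, in which the tool goes at most 62.5 mm and 10.7 degrees, less where a joint would pass 70% of its speed; a pose out of reach is approached as far as the arm can. A call with a gripper value outside its range is refused whole. The fingers move at their own pace and stop on an object; "newtons" is the grip in N (left out, the last holds). Time passes only in rows, so rows that do not move let the fingers close, or fill a call up. It gives the time, the measured TCP pose, the force, the opening and the grip force at its end, in the units of the state.
- sensors.read_state(): the state, without advancing time (a new reading comes with each control period).
- eyes.camera(name): name is "side" or "top" or "wrist"; returns a dict with "pixels" (420x560x3 uint8, red, green, blue), "intrinsics" (3x3 intrinsics, pixels), "pose" (4x4, takes a point from camera to world coordinates). Camera axes: x right, y down, z forward; pixel columns grow to the right and rows downward; lengths in m; the calibration is good to about 2 mm. The wrist camera is an equidistant fisheye: a pixel r from the principal point sees the ray r / f radians off the axis. A picture is of the moment at which its call begins. There is no depth.
- order.close_job(): hands the job in; it is judged then, once.
Trained networks look in a picture, given as the dict that the camera call returned (one of the last four; its "shot" number tells which), for a name from the list of things; names that differ only in an ending like _2 or _b are one class to them, and where a whole thing is asked for, a point or a joint stands for the part that bears it (a point fixed in the world has none). Each returns a list of dicts, best first, with "conf" (0 to 1); they miss things now and then, are a little off and sometimes report something else, mostly with a low value. They report only what shows in the picture. A call takes as long as a camera call. They do not tell look-alikes from the thing itself.
- eyes.look_for(name, picture): "bbox" ([left, top, right, bottom] in pixels, round what is visible of it).
The state is a dict: "time": time; "joint_positions": joint angles; "joint_vel": joint speeds; "joint_torque": joint torques, N m; "ee_pos": TCP position; "eef_rot": TCP orientation; "ft_force": force on the tool from outside, world axes, zero at the start; "torque": the same for the moment, N m; "width": finger opening in m; "grip_force": force on a finger pad.
Only numpy, scipy, OpenCV 4.12 (cv2) and the standard library are available. Lean on these libraries where they do the work, as an engineer would, in place of code of your own. Each camera call takes 0.05 s, during which the arm holds its last target. There are 200 camera calls.

## Working session

There is one attempt and no reset: what is moved stays moved. The work goes in short steps, Python scripts to look and compute and a tool call to move; the robot and the scene stay as the last step left them, time stands still between calls to the robot, and variables do not carry over. Pictures are saved under pics/ and viewed, at most 10 in all, crops included, and the job is handed in when it is done.

Besides the shell and the picture viewer there is one more tool, called after "Emit:" as a command line: name --argument value ..., lists and objects as JSON in quotes. arm_command: Moves the arm, as the interface text tells. Its arguments: {"type":"object","properties":{"steps":{"type":"array","items":{"type":"object","properties":{"rot":{"type":"array","items":{"type":"number"}},"slide":{"type":"array","items":{"type":"number"}},"grip":{"type":"number"}}}},"newtons":{"type":"number"}},"required":["steps"]}

```bash
mkdir -p pics
cat > h.py <<'E'
import numpy as np, cv2
from bench import sensors, eyes, order
def snap(cam,fn,names=()):
    p=eyes.camera(cam); im=cv2.cvtColor(p["pixels"],cv2.COLOR_RGB2BGR).copy()
    for n in names:
        for d in eyes.look_for(n,p)[:4]:
            print(cam,n,round(d["conf"],2),np.round(d["bbox"],1))
    cv2.imwrite("pics/"+fn,im); return p
def ray(p,u,v,fish=False):
    K=np.array(p["intrinsics"]);T=np.array(p["pose"])
    x=(u-K[0,2])/K[0,0];y=(v-K[1,2])/K[1,1]
    if fish:
        r=np.hypot(x,y);d=np.array([np.sin(r)*x/r,np.sin(r)*y/r,np.cos(r)])
    else: d=np.array([x,y,1.]);d/=np.linalg.norm(d)
    return T[:3,3],T[:3,:3]@d
def atz(p,u,v,z,fish=False):
    o,d=ray(p,u,v,fish);return o+d*(z-o[2])/d[2]
def tri(rs):
    A=0;b=0
    for o,d in rs:
        M=np.eye(3)-np.outer(d,d);A=A+M;b=b+M@o
    return np.linalg.solve(A,b)
E
python3 - <<'E'
from h import *
import pickle
P={}
for c in("top","side"):
    P[c]=snap(c,c+"1.png",["winch_knob","winch_pawl","winch_drum","small_pawl"])
    print(np.round(P[c]["pose"],3).tolist(),np.round(P[c]["intrinsics"],1).tolist())
pickle.dump(P,open("P.pkl","wb"))
a=[cv2.imread(f"pics/{c}1.png") for c in P]
s=sensors.read_state();print(s["time"],s["ee_pos"],s["eef_rot"])
E
```

```text
top winch_knob 0.63 [108.5 138.3 139.1 229. ]
top winch_pawl 0.95 [108.8 140.9 135.1 230. ]
top winch_drum 0.62 [118.4 154.8 208.9 203.3]
top small_pawl 0.74 [299.9 138.4 320.3 200.3]
top small_pawl 0.62 [383.4 147.9 389.1 207.1]
top small_pawl 0.52 [415.  268.3 436.5 331.6]
[[-0.021, -0.983, 0.181, 0.315], [-1.0, 0.019, -0.011, -0.103], [0.007, -0.182, -0.983, 1.282], [0.0, 0.0, 0.0, 1.0]] [[493.2, 0.0, 278.4], [0.0, 493.2, 207.8], [0.0, 0.0, 1.0]]
side winch_knob 0.8 [115.6 262.6 212.5 300.4]
side winch_pawl 0.59 [118.4 262.3 215.7 300.3]
side small_pawl 0.74 [242.  188.  292.5 205. ]
side small_pawl 0.67 [385.7 178.5 443.7 195.7]
side small_pawl 0.65 [288.5 161.8 329.2 181.6]
[[-0.842, -0.286, 0.457, -0.049], [-0.539, 0.464, -0.703, 0.804], [-0.01, -0.838, -0.545, 0.844], [0.0, 0.0, 0.0, 1.0]] [[516.3, 0.0, 275.4], [0.0, 516.3, 214.3], [0.0, 0.0, 1.0]]
0.5 [ 0.26893562 -0.56415743  0.18362153] [ 9.75366389e-01  2.20591040e-01 -5.59586986e-06 -1.52576120e-05]
```

View pics/top1.png

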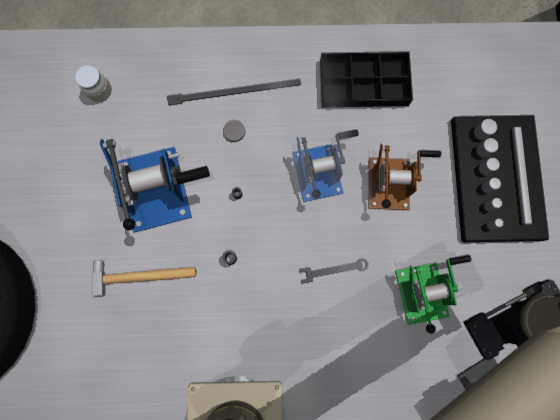

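View pics/side1.png

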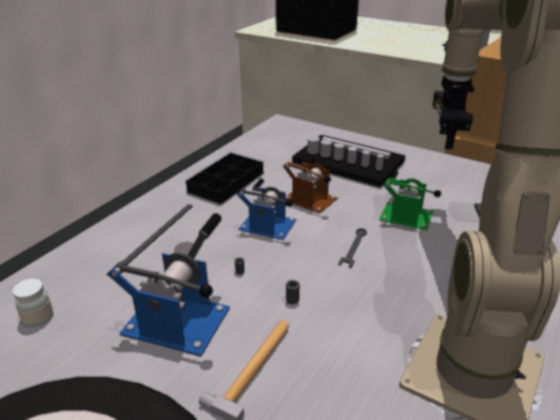

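The top view shows the larger blue winch with its knob at about (129,224) and pivot at about (112,145). In the side view the knob is at about (206,290). The small blue winch is at about (318,170) in the top view.

Run:
```python
from h import *
import pickle
P=pickle.load(open("P.pkl","rb"))
def blob(c,u,v,r=12):
    im=P[c]["pixels"][v-r:v+r+1,u-r:u+r+1].max(2)
    m=cv2.morphologyEx((im<45).astype('uint8'),cv2.MORPH_OPEN,np.ones((5,5)))
    n,l,s,ce=cv2.connectedComponentsWithStats(m);i=1+np.argmax(s[1:,4])
    print(c,s[i],ce[i]+[u-r,v-r]);return ce[i]+[u-r,v-r]
a=blob("top",129,224);b=blob("side",206,290)
k=tri([ray(P["top"],*a),ray(P["side"],*b)]);print("tri",k)
print("top@.16",atz(P["top"],*a,.16),"side",atz(P["side"],*b,.16))
print("pivot",atz(P["top"],112,145,.17))
for c,r in(("top",(85,125,225,245)),("side",(90,180,250,360))):
    x0,y0,x1,y1=r; cv2.imwrite(f"pics/{c}c.png",cv2.resize(cv2.imread(f"pics/{c}1.png")[y0:y1,x0:x1],None,fx=3.2,fy=3.2,interpolation=cv2.INTER_CUBIC))
t,s=[cv2.imread(f"pics/{c}c.png") for c in("top","side")]
h=max(t.shape[0],s.shape[0]);pad=lambda i:cv2.copyMakeBorder(i,0,h-i.shape[0],0,0,cv2.BORDER_CONSTANT)
o=np.hstack([pad(t),pad(s)]);f=min(1,800/o.shape[1]);cv2.imwrite("pics/both.png",cv2.resize(o,None,fx=f,fy=f));print(o.shape,f)
```

```text
top [ 7  9  9  9 64] [127.59375  225.265625]
side [  6   7  11  12 117] [204.8974359  290.47863248]
tri [0.48933566 0.23128063 0.16278277]
top@.16 [0.48817417 0.23111365 0.16      ] side [0.49344425 0.22938263 0.16      ]
pivot [0.67746387 0.27115946 0.17      ]
(576, 960, 3) 0.8333333333333334
```

View pics/both.png

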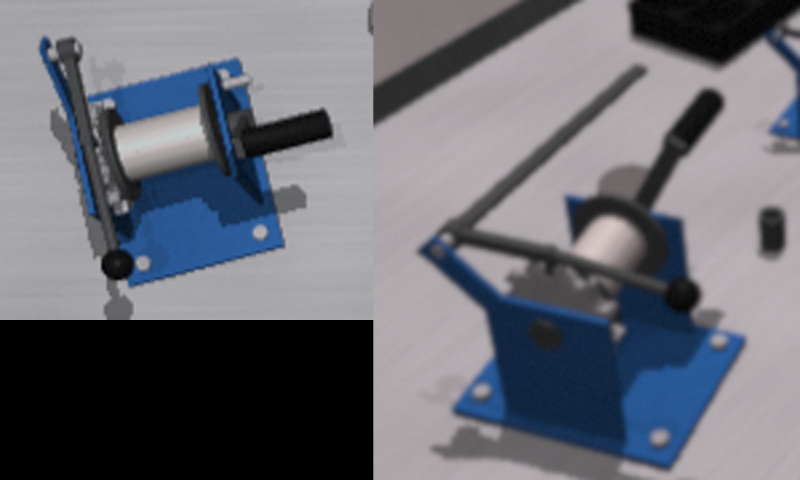

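Best fit puts the knob at about (0.489, 0.231, 0.161) with a yaw of about 12°. The crank stands roughly upright. I'll travel high and check from near.

Emit:
arm_command --steps '[{"slide": [0,0,0.06],"grip": 0.75},{"slide": [0,0,0.06],"grip": 0.75},{"slide": [0.03,0.05,0],"grip": 0.75},{"slide": [0.03,0.05,0],"grip": 0.75},{"slide": [0.03,0.05,0],"grip": 0.75},{"slide": [0.03,0.05,0],"grip": 0.75},{"slide": [0.03,0.05,0],"rot": [0,0,-6.75],"grip": 0.75},{"slide": [0.03,0.05,0],"rot": [0,0,-6.75],"grip": 0.75}]' --newtons 20

```text
schema error: expected keys rot, slide, grip
```

Emit:
arm_command --steps '[{"slide": [0.005,0.055,0],"grip": 0.75},{"slide": [0.005,0.055,0],"grip": 0.75},{"slide": [0.005,0.055,0],"grip": 0.75},{"slide": [0.005,0.055,0],"grip": 0.75},{"slide": [0.005,0.055,0],"grip": 0.75},{"slide": [0.005,0.055,0],"grip": 0.75},{"slide": [0.005,0.055,0],"grip": 0.75},{"slide": [0.005,0.055,0],"grip": 0.75}]'

```text
schema error: expected keys rot, slide, grip
```

Emit:
arm_command --steps '[{"slide": [0,0,0.06],"rot": [0,0,0],"grip": 0.75},{"slide": [0,0,0.06],"rot": [0,0,0],"grip": 0.75},{"slide": [0.03,0.05,0],"rot": [0,0,0],"grip": 0.75},{"slide": [0.03,0.05,0],"rot": [0,0,0],"grip": 0.75},{"slide": [0.03,0.05,0],"rot": [0,0,0],"grip": 0.75},{"slide": [0.03,0.05,0],"rot": [0,0,0],"grip": 0.75},{"slide": [0.03,0.05,0],"rot": [0,0,-6.75],"grip": 0.75},{"slide": [0.03,0.05,0],"rot": [0,0,-6.75],"grip": 0.75}]' --newtons 20

```text
time: 1.5
ee_pos: [0.4496, -0.2625, 0.304]
eef_rot: [0.995, 0.102, 0.0, 0.0]
ft_force: [1.0, -0.2, -0.5]
width: 0.0651
grip_force: 0.0
```

Emit:
arm_command --steps '[{"slide": [0.005,0.055,0],"rot": [0,0,0],"grip": 0.75},{"slide": [0.005,0.055,0],"rot": [0,0,0],"grip": 0.75},{"slide": [0.005,0.055,0],"rot": [0,0,0],"grip": 0.75},{"slide": [0.005,0.055,0],"rot": [0,0,0],"grip": 0.75},{"slide": [0.005,0.055,0],"rot": [0,0,0],"grip": 0.75},{"slide": [0.005,0.055,0],"rot": [0,0,0],"grip": 0.75},{"slide": [0.005,0.055,0],"rot": [0,0,0],"grip": 0.75},{"slide": [0.005,0.055,0],"rot": [0,0,0],"grip": 0.75}]'

```text
time: 2.5
ee_pos: [0.4889, 0.1774, 0.304]
eef_rot: [0.995, 0.104, 0.0, 0.0]
ft_force: [1.0, 0.5, -0.8]
width: 0.0653
grip_force: 0.0
```

Run:
```python
from h import *
import pickle
p=snap("wrist","w1.png",["winch_knob"])
pickle.dump(p,open("W.pkl","wb"))
s=sensors.read_state();print(s["time"],s["ee_pos"],s["eef_rot"],s["width"],s["ft_force"])
print(p["pose"],p["intrinsics"])
```

```text
wrist winch_knob 0.82 [218.5   3.7 250.6 191.6]
2.6 [0.48746017 0.18236267 0.30373927] [ 9.94070248e-01  1.08731381e-01 -1.35400593e-05 -1.35207764e-03] 0.06513087838928222 [-0.10320539  0.07174099  0.87259951]
[[ 2.07603196e-01 -9.46819260e-01 -2.45833686e-01  5.55391641e-01]
 [-9.78213121e-01 -2.00928099e-01 -5.22205739e-02  1.91989944e-01]
 [ 4.85498802e-05  2.51318895e-01 -9.67904340e-01  5.05779303e-01]
 [ 0.00000000e+00  0.00000000e+00  0.00000000e+00  1.00000000e+00]] [[325.1922621    0.         283.27645677]
 [  0.         325.1922621  209.57546952]
 [  0.           0.           1.        ]]
```

View pics/w1.png

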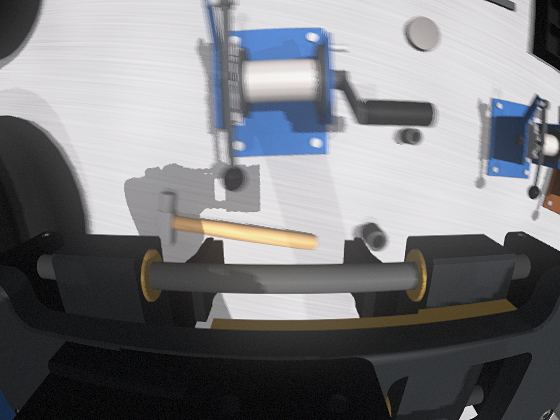

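The wrist view shows the knob at about (234,179), and the gripper yaw matches the winch axes. I'll compute the position.

Run:
```python
from h import *
p=eyes.camera("wrist"); cv2.imwrite("pics/w2.png",p["pixels"][...,::-1])
im=p["pixels"][150:215,205:265].max(2)
m=cv2.morphologyEx((im<50).astype('uint8'),cv2.MORPH_OPEN,np.ones((11,11)))
n,l,s,ce=cv2.connectedComponentsWithStats(m)
for i in range(1,n): print(s[i],ce[i]+[205,150],atz(p,*(ce[i]+[205,150]),.16,True))
s=sensors.read_state();print(s["time"],s["ee_pos"],s["eef_rot"])
```

```text
2.65 [0.48813397 0.1790685  0.30361512] [ 9.94232988e-01  1.07239965e-01 -1.52545044e-04 -5.77058397e-04]
```

Run:
```python
from h import *
p=eyes.camera("wrist")
im=p["pixels"][150:215,200:270].max(2)
for th in(30,45,60,75):
  m=cv2.morphologyEx((im<th).astype('uint8'),cv2.MORPH_OPEN,cv2.getStructuringElement(2,(11,11)))
  n,l,s,ce=cv2.connectedComponentsWithStats(m)
  for i in range(1,n): print(th,s[i],ce[i]+[200,150],atz(p,*(ce[i]+[200,150]),.16,True))
s=sensors.read_state();print(s["time"],s["ee_pos"],s["eef_rot"])
cv2.imwrite("pics/w3.png",cv2.resize(p["pixels"][100:240,160:320,::-1],None,fx=4,fy=4))
```

```text
2.7 [0.48868726 0.1767419  0.30355116] [ 9.94410178e-01  1.05585834e-01 -1.60609348e-04 -5.57369171e-05]
```

View pics/w3.png

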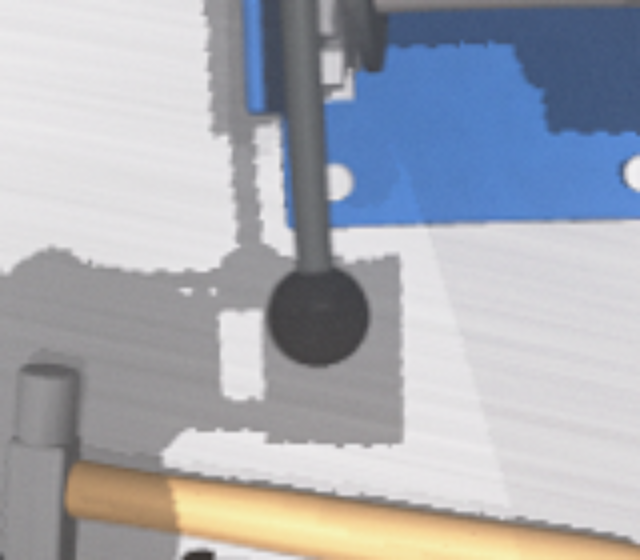

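In this sharp crop the knob centre is at full-image pixel (239.5, 178.7).

Run:
```python
from h import *
p=eyes.camera("wrist")
g=cv2.cvtColor(p["pixels"][150:210,205:275],cv2.COLOR_RGB2GRAY)
c=cv2.HoughCircles(cv2.resize(g,None,fx=4,fy=4),cv2.HOUGH_GRADIENT,1,50,param1=100,param2=20,minRadius=38,maxRadius=65)
for u,v,r in (c[0][:2] if c is not None else []):
    u,v=u/4+205,v/4+150;print(u,v,r/4,atz(p,u,v,.16,True))
print(atz(p,239.5,178.7,.16,True))
s=sensors.read_state();print(s["time"],s["ee_pos"],s["eef_rot"])
```

```text
237.125 179.125 12.8 [0.4899977  0.22866878 0.16      ]
[0.49098115 0.22620877 0.16      ]
2.75 [0.48903153 0.17536582 0.30356127] [ 9.94539283e-01  1.04362673e-01 -9.76253779e-05  1.91693675e-04]
```

Emit:
arm_command --steps '[{"slide": [0.0,0.03,0],"rot": [0,0,0],"grip": 0.75},{"slide": [0.001,0.024,-0.02],"rot": [0,0,0],"grip": 0.75},{"slide": [0,0,-0.04],"rot": [0,0,0],"grip": 0.75},{"slide": [0,0,-0.04],"rot": [0,0,0],"grip": 0.75},{"slide": [0,0,0],"rot": [0,0,0],"grip": 0.75},{"slide": [0,0,0],"rot": [0,0,0],"grip": 0.75},{"slide": [0,0,0],"rot": [0,0,0],"grip": 0.75},{"slide": [0,0,0],"rot": [0,0,0],"grip": 0.75}]'

```text
time: 3.75
ee_pos: [0.4905, 0.23, 0.2048]
eef_rot: [0.995, 0.104, 0.001, -0.0]
ft_force: [-0.1, -0.7, 0.6]
width: 0.0648
grip_force: 0.0
```

Run:
```python
from h import *
p=eyes.camera("wrist"); cv2.imwrite("pics/w4.png",p["pixels"][...,::-1])
for d in eyes.look_for("winch_knob",p): print(d)
s=sensors.read_state();print(s["time"],s["ee_pos"],s["eef_rot"])
# expected knob pixel
T=np.linalg.inv(p["pose"]);K=np.array(p["intrinsics"])
for q in([.49,.23,.16],[.50,.23,.16],[.49,.24,.16]):
    c=T[:3,:3]@np.array(q)+T[:3,3];r=np.arctan2(np.hypot(c[0],c[1]),c[2])/np.hypot(c[0],c[1])
    print(K[0,2]+K[0,0]*r*c[0],K[1,2]+K[1,1]*r*c[1])
```

```text
{'bbox': [263.5, 1.5, 301.3, 233.9], 'conf': 0.82}
3.85 [0.49021399 0.2298986  0.20425524] [ 9.94540012e-01  1.04355028e-01  4.37398080e-04 -3.01062805e-05]
283.7447012960615 215.13245814402424
286.4175664229268 203.03712435498014
271.2951564488166 212.5773075988112
```

View pics/w4.png

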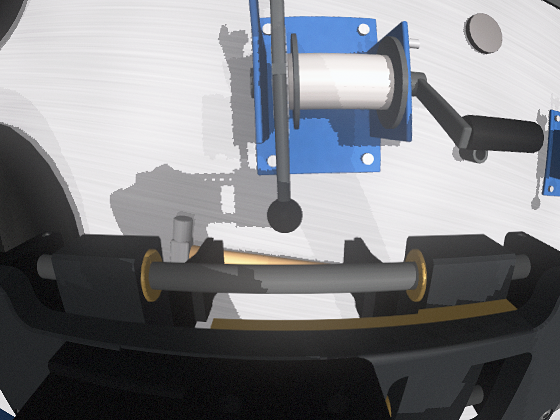

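The knob is within 1–2 px of the prediction, at (285,216), and the crank is clear of the gripper. I'll descend and grip.

Emit:
arm_command --steps '[{"slide": [0,0,-0.022],"rot": [0,0,0],"grip": 0.75},{"slide": [0,0,-0.02],"rot": [0,0,0],"grip": 0.75},{"slide": [0,0,-0.02],"rot": [0,0,0],"grip": 0.75},{"slide": [0,0,0],"rot": [0,0,0],"grip": 0.75},{"slide": [0,0,0],"rot": [0,0,0],"grip": 0.2},{"slide": [0,0,0],"rot": [0,0,0],"grip": 0.2},{"slide": [0,0,0],"rot": [0,0,0],"grip": 0.2},{"slide": [0,0,0],"rot": [0,0,0],"grip": 0.2}]' --newtons 25

```text
time: 4.85
ee_pos: [0.4901, 0.2298, 0.1419]
eef_rot: [0.995, 0.104, 0.0, 0.0]
ft_force: [0.3, -0.2, -0.1]
width: 0.033
grip_force: 0.0
```

Emit:
arm_command --steps '[{"slide": [0,0,0],"rot": [0,0,0],"grip": 0.1},{"slide": [0,0,0],"rot": [0,0,0],"grip": 0.1},{"slide": [0,0,0],"rot": [0,0,0],"grip": 0.1},{"slide": [0,0,0.01],"rot": [0,0,0],"grip": 0.1},{"slide": [0,0,0.01],"rot": [0,0,0],"grip": 0.1},{"slide": [0,0,0.01],"rot": [0,0,0],"grip": 0.1},{"slide": [0,0,0.01],"rot": [0,0,0],"grip": 0.1},{"slide": [0,0,0.01],"rot": [0,0,0],"grip": 0.1}]'

```text
time: 5.85
ee_pos: [0.49, 0.2298, 0.1925]
eef_rot: [0.995, 0.104, 0.0, 0.0]
ft_force: [0.0, -0.2, -0.0]
width: 0.0085
grip_force: 0.0
```

Emit:
arm_command --steps '[{"slide": [0,0,0],"rot": [0,0,0],"grip": 0.1},{"slide": [0,0,0],"rot": [0,0,0],"grip": 0.1},{"slide": [0,0,0],"rot": [0,0,0],"grip": 0.1},{"slide": [0,0,0],"rot": [0,0,0],"grip": 0.1},{"slide": [0,0,0],"rot": [0,0,0],"grip": 0.1},{"slide": [0,0,0],"rot": [0,0,0],"grip": 0.1},{"slide": [0,0,0],"rot": [0,0,0],"grip": 0.1},{"slide": [0,0,0],"rot": [0,0,0],"grip": 0.1}]'

```text
time: 6.85
ee_pos: [0.49, 0.2298, 0.1917]
eef_rot: [0.995, 0.104, 0.0, 0.0]
ft_force: [0.6, 0.4, 0.2]
width: 0.0084
grip_force: 0.0
```

Emit:
arm_command --steps '[{"slide": [0,0,0],"rot": [0,0,0],"grip": 0.1},{"slide": [0,0,0],"rot": [0,0,0],"grip": 0.1},{"slide": [0,0,0],"rot": [0,0,0],"grip": 0.1},{"slide": [0,0,0],"rot": [0,0,0],"grip": 0.1},{"slide": [0,0,0],"rot": [0,0,0],"grip": 0.1},{"slide": [0,0,0],"rot": [0,0,0],"grip": 0.1},{"slide": [0,0,0],"rot": [0,0,0],"grip": 0.1},{"slide": [0,0,0],"rot": [0,0,0],"grip": 0.1}]'

```text
time: 7.85
ee_pos: [0.49, 0.2298, 0.1917]
eef_rot: [0.995, 0.104, 0.0, 0.0]
ft_force: [-0.6, 0.2, -0.4]
width: 0.0083
grip_force: 0.0
```

Emit:
arm_command --steps '[{"slide": [0,0,0],"rot": [0,0,0],"grip": 0.1},{"slide": [0,0,0],"rot": [0,0,0],"grip": 0.1},{"slide": [0,0,0],"rot": [0,0,0],"grip": 0.1},{"slide": [0,0,0],"rot": [0,0,0],"grip": 0.1},{"slide": [0,0,0],"rot": [0,0,0],"grip": 0.1},{"slide": [0,0,0],"rot": [0,0,0],"grip": 0.1},{"slide": [0,0,0],"rot": [0,0,0],"grip": 0.1},{"slide": [0,0,0],"rot": [0,0,0],"grip": 0.1}]'

```text
time: 8.85
ee_pos: [0.4899, 0.2298, 0.1917]
eef_rot: [0.995, 0.104, 0.0, 0.0]
ft_force: [0.1, 0.0, 0.2]
width: 0.0087
grip_force: 0.0
```

Run:
```python
from h import *
p=eyes.camera("wrist");q=eyes.camera("side")
a=p["pixels"][0:320,150:560,::-1];b=cv2.resize(q["pixels"][150:360,60:300,::-1],None,fx=1.52,fy=1.52)[:320]
b=cv2.copyMakeBorder(b,0,320-b.shape[0],0,0,cv2.BORDER_CONSTANT)
cv2.imwrite("pics/b5.png",np.hstack([a,b]))
print(sensors.read_state()["time"])
```

```text
8.95
```

View pics/b5.png

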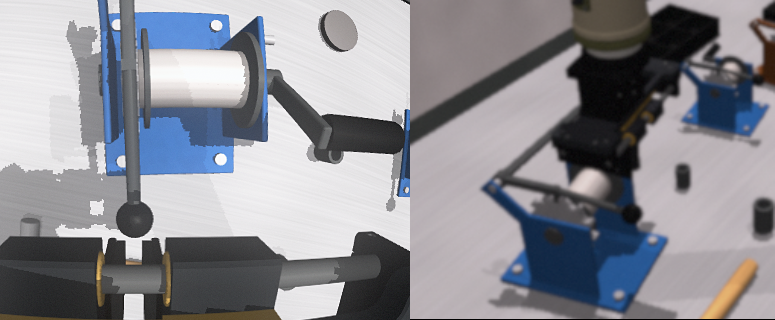

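The grasp missed: the fingers are shut (8 mm) and the pawl is still down, with the knob at (285,217) in the wrist view and (206,291) in the side view. I'll check the calibration against the fingers themselves.

Run:
```python
from h import *
from scipy.spatial.transform import Rotation as R
w=eyes.camera("wrist");q=eyes.camera("side");t=eyes.camera("top")
s=sensors.read_state();e=np.array(s["ee_pos"]);M=R.from_quat(s["eef_rot"]).as_matrix()
print(e,M.round(3).tolist(),s["joint_positions"])
def proj(p,X,f):
    T=np.linalg.inv(p["pose"]);K=np.array(p["intrinsics"]);c=T[:3,:3]@X+T[:3,3]
    h=np.hypot(c[0],c[1]);r=np.arctan2(h,c[2])/h if f else 1/c[2]
    return np.round([K[0,2]+K[0,0]*r*c[0],K[1,2]+K[1,1]*r*c[1]],1)
for n,p,f in(("w",w,1),("s",q,0),("t",t,0)):
    im=p["pixels"][...,::-1].copy()
    for X,col in((e,(0,0,255)),(e-.019*M[:,2],(0,255,0)),(np.array([.49,.23,.16]),(0,255,255))):
        u=proj(p,X,f);print(n,u);cv2.circle(im,tuple(int(a) for a in u),2,col,-1)
    globals()["I"+n]=im
a=cv2.resize(Iw[150:350,180:380],(400,400));b=cv2.resize(Is[180:330,130:280],(400,400),interpolation=cv2.INTER_CUBIC)
cv2.imwrite("pics/b6.png",np.hstack([a,b]))
```

```text
[0.48992724 0.22978916 0.19166971] [[0.978, 0.208, 0.0], [0.208, -0.978, -0.0], [-0.0, 0.0, -1.0]] [ 0.1618327   0.22315884 -0.78197181  1.63948229  0.16079762  1.34537913
 -2.00543359]
w [284.  232.8]
w [284.1 242.9]
w [283.7 219. ]
s [204.8 278.9]
s [204.  271.3]
s [206.1 291.3]
t [124.1 222.4]
t [121.4 221.1]
t [128.1 224.5]
```

View pics/b6.png

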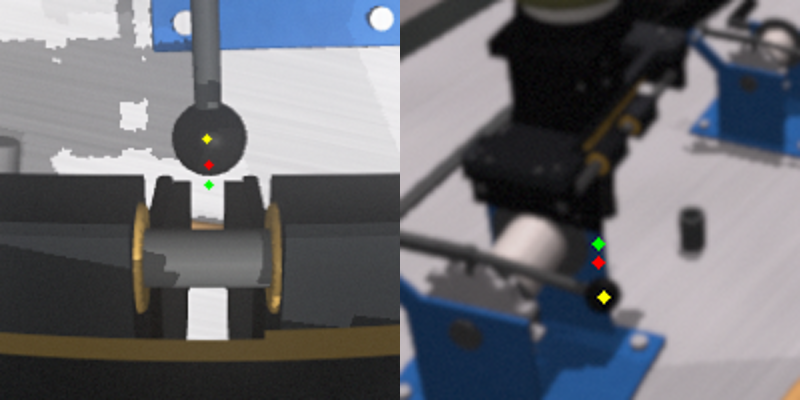

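Run:
```python
from h import *
q=eyes.camera("side");t=eyes.camera("top")
f=lambda i:(255*(i/255.)**.45).astype('uint8')
a=cv2.resize(f(q["pixels"][210:310,155:255,::-1]),(600,600),interpolation=cv2.INTER_CUBIC)
for v,u in((278.9,204.8),(271.3,204)): cv2.circle(a,(int((u-155+.5)*6),int((v-210+.5)*6)),3,(0,0,255),-1)
cv2.imwrite("pics/b7.png",a)
```

```text
(no output)
```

View pics/b7.png

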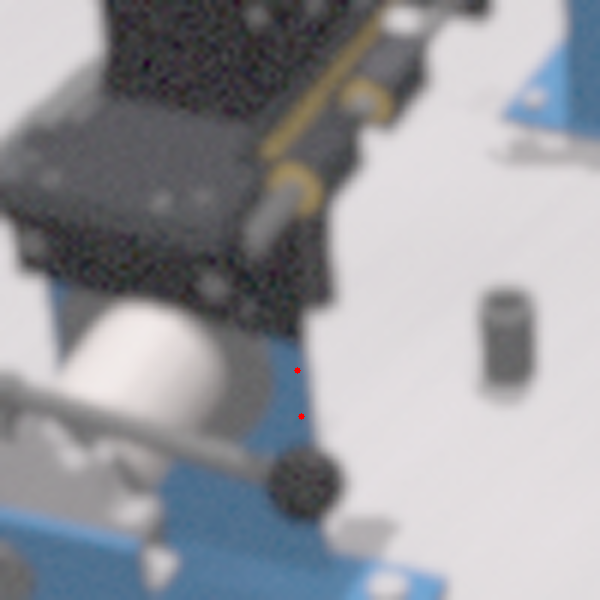

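The picture shows the finger tips ending at about (305,315) in the crop, well above the computed TCP dot at (301,417). The wrist view agrees, so the real tips sit about 35 mm higher than reported. I'll regrip lower, in steps, watching the force.

Emit:
arm_command --steps '[{"slide": [0,0,0],"rot": [0,0,0],"grip": 0.75},{"slide": [0,0,0],"rot": [0,0,0],"grip": 0.75},{"slide": [0,0,0],"rot": [0,0,0],"grip": 0.75},{"slide": [0,0,0],"rot": [0,0,0],"grip": 0.75},{"slide": [0,0,0],"rot": [0,0,0],"grip": 0.75},{"slide": [0,0,0],"rot": [0,0,0],"grip": 0.75},{"slide": [0,0,-0.03],"rot": [0,0,0],"grip": 0.75},{"slide": [0,0,-0.02],"rot": [0,0,0],"grip": 0.75}]'

```text
time: 10.2
ee_pos: [0.4898, 0.2296, 0.1407]
eef_rot: [0.995, 0.104, -0.0, 0.0]
ft_force: [-0.4, -0.4, -0.2]
width: 0.0649
grip_force: 0.0
```

Emit:
arm_command --steps '[{"slide": [0,0,-0.005],"rot": [0,0,0],"grip": 0.75},{"slide": [0,0,-0.005],"rot": [0,0,0],"grip": 0.75},{"slide": [0,0,-0.005],"rot": [0,0,0],"grip": 0.75},{"slide": [0,0,-0.005],"rot": [0,0,0],"grip": 0.75},{"slide": [0,0,0],"rot": [0,0,0],"grip": 0.4},{"slide": [0,0,0],"rot": [0,0,0],"grip": 0.2},{"slide": [0,0,0],"rot": [0,0,0],"grip": 0.2},{"slide": [0,0,0],"rot": [0,0,0],"grip": 0.2}]'

```text
time: 11.2
ee_pos: [0.49, 0.2298, 0.1218]
eef_rot: [0.995, 0.104, 0.0, 0.0]
ft_force: [-0.5, -0.7, 0.3]
width: 0.0332
grip_force: 0.0
```

Emit:
arm_command --steps '[{"slide": [0,0,0],"rot": [0,0,0],"grip": 0.15},{"slide": [0,0,0],"rot": [0,0,0],"grip": 0.15},{"slide": [0,0,0],"rot": [0,0,0],"grip": 0.15},{"slide": [0,0,0],"rot": [0,0,0],"grip": 0.15},{"slide": [0,0,0],"rot": [0,0,0],"grip": 0.15},{"slide": [0,0,0],"rot": [0,0,0],"grip": 0.15},{"slide": [0,0,0],"rot": [0,0,0],"grip": 0.15},{"slide": [0,0,0],"rot": [0,0,0],"grip": 0.15}]'

```text
time: 12.2
ee_pos: [0.4901, 0.2293, 0.1217]
eef_rot: [0.995, 0.104, 0.0, 0.0]
ft_force: [0.3, -5.2, 4.5]
width: 0.0256
grip_force: 25.0
```

Now it grips (25.6 mm, 25 N), but above the knob's equator, which confirms the offset. I'll open, go 22 mm lower and regrip.

Emit:
arm_command --steps '[{"slide": [0,0,0],"rot": [0,0,0],"grip": 0.6},{"slide": [0,0,0],"rot": [0,0,0],"grip": 0.6},{"slide": [0,0,0],"rot": [0,0,0],"grip": 0.6},{"slide": [0,-0.001,-0.007],"rot": [0,0,0],"grip": 0.6},{"slide": [0,0,-0.008],"rot": [0,0,0],"grip": 0.6},{"slide": [0,0,-0.007],"rot": [0,0,0],"grip": 0.6},{"slide": [0,0,0],"rot": [0,0,0],"grip": 0.2},{"slide": [0,0,0],"rot": [0,0,0],"grip": 0.15}]'

```text
time: 13.2
ee_pos: [0.49, 0.2289, 0.0998]
eef_rot: [0.995, 0.104, 0.0, -0.0]
ft_force: [-0.4, 0.3, -0.0]
width: 0.0393
grip_force: 0.0
```

Emit:
arm_command --steps '[{"slide": [0,0,0],"rot": [0,0,0],"grip": 0.15},{"slide": [0,0,0],"rot": [0,0,0],"grip": 0.15},{"slide": [0,0,0],"rot": [0,0,0],"grip": 0.15},{"slide": [0,0,0],"rot": [0,0,0],"grip": 0.15},{"slide": [0,0,0],"rot": [0,0,0],"grip": 0.15},{"slide": [0,0,0],"rot": [0,0,0],"grip": 0.15},{"slide": [0,0,0],"rot": [0,0,0],"grip": 0.15},{"slide": [0,0,0],"rot": [0,0,0],"grip": 0.15}]'

```text
time: 14.2
ee_pos: [0.49, 0.229, 0.0998]
eef_rot: [0.995, 0.104, 0.0, -0.0]
ft_force: [0.6, 3.7, 2.4]
width: 0.026
grip_force: 25.0
```

Emit:
arm_command --steps '[{"slide": [0,0,0.008],"rot": [0,0,0],"grip": 0.15},{"slide": [0,0,0.008],"rot": [0,0,0],"grip": 0.15},{"slide": [0,0,0.008],"rot": [0,0,0],"grip": 0.15},{"slide": [0,0,0.008],"rot": [0,0,0],"grip": 0.15},{"slide": [0,0,0.008],"rot": [0,0,0],"grip": 0.15},{"slide": [0,0,0.008],"rot": [0,0,0],"grip": 0.15},{"slide": [0,0,0],"rot": [0,0,0],"grip": 0.15},{"slide": [0,0,0],"rot": [0,0,0],"grip": 0.15}]' --newtons 35

```text
time: 15.2
ee_pos: [0.4929, 0.2298, 0.1493]
eef_rot: [0.995, 0.104, 0.003, -0.001]
ft_force: [13.2, 8.3, -3.7]
width: 0.0254
grip_force: 35.1
```

Run:
```python
from h import *
q=snap("side","s8.png",["winch_knob","winch_pawl"]);w=snap("wrist","w8.png",["winch_knob","winch_drum"])
s=sensors.read_state();print(s["width"],s["grip_force"])
a=w["pixels"][0:300,150:560,::-1];b=cv2.resize(q["pixels"][150:350,80:280,::-1],(300,300))
cv2.imwrite("pics/b8.png",np.hstack([a,b]))
```

```text
side winch_knob 0.6 [117.1 263.9 212.3 276.2]
side winch_pawl 0.91 [113.2 262.3 211.4 277.6]
side winch_pawl 0.48 [240.5 189.4 292.3 209.8]
wrist winch_knob 0.84 [255.5   3.6 313.6 299.5]
wrist winch_drum 0.87 [287.4   1.3 560.  132.1]
0.025721963008524088 35.05878075957298
```

View pics/b8.png

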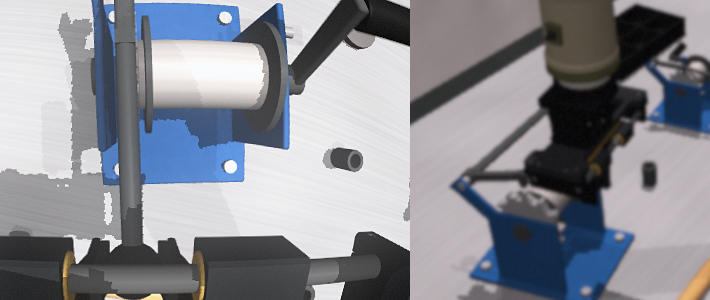

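The lever is lifted and the crank is already turning towards +x. I'll hold for 4 s.

Emit:
arm_command --steps '[{"slide": [0.002,0,0],"rot": [0,0,0],"grip": 0.15},{"slide": [0,0,0],"rot": [0,0,0],"grip": 0.15},{"slide": [0,0,0],"rot": [0,0,0],"grip": 0.15},{"slide": [0,0,0],"rot": [0,0,0],"grip": 0.15},{"slide": [0,0,0],"rot": [0,0,0],"grip": 0.15},{"slide": [0,0,0],"rot": [0,0,0],"grip": 0.15},{"slide": [0,0,0],"rot": [0,0,0],"grip": 0.15},{"slide": [0,0,0],"rot": [0,0,0],"grip": 0.15}]'

```text
time: 16.5
ee_pos: [0.4926, 0.2297, 0.1485]
eef_rot: [0.995, 0.104, 0.001, -0.001]
ft_force: [4.3, 6.4, -2.1]
width: 0.0258
grip_force: 35.0
```

Emit:
arm_command --steps '[{"slide": [0,0,0],"rot": [0,0,0],"grip": 0.15},{"slide": [0,0,0],"rot": [0,0,0],"grip": 0.15},{"slide": [0,0,0],"rot": [0,0,0],"grip": 0.15},{"slide": [0,0,0],"rot": [0,0,0],"grip": 0.15},{"slide": [0,0,0],"rot": [0,0,0],"grip": 0.15},{"slide": [0,0,0],"rot": [0,0,0],"grip": 0.15},{"slide": [0,0,0],"rot": [0,0,0],"grip": 0.15},{"slide": [0,0,0],"rot": [0,0,0],"grip": 0.15}]'

```text
time: 17.5
ee_pos: [0.4926, 0.2296, 0.1485]
eef_rot: [0.995, 0.104, 0.001, -0.001]
ft_force: [3.8, 6.7, -2.8]
width: 0.0256
grip_force: 35.0
```

Run:
```python
from h import *
a=snap("top","t9.png")["pixels"].astype(int);w=snap("wrist","w9.png")["pixels"].astype(int)
np.savez("ref.npz",a=a,w=w);print(sensors.read_state()["time"])
```

```text
17.6
```

Emit:
arm_command --steps '[{"slide": [0,0,0],"rot": [0,0,0],"grip": 0.15},{"slide": [0,0,0],"rot": [0,0,0],"grip": 0.15},{"slide": [0,0,0],"rot": [0,0,0],"grip": 0.15},{"slide": [0,0,0],"rot": [0,0,0],"grip": 0.15},{"slide": [0,0,0],"rot": [0,0,0],"grip": 0.15},{"slide": [0,0,0],"rot": [0,0,0],"grip": 0.15},{"slide": [0,0,0],"rot": [0,0,0],"grip": 0.15},{"slide": [0,0,0],"rot": [0,0,0],"grip": 0.15}]'

```text
time: 18.6
ee_pos: [0.4926, 0.2297, 0.1485]
eef_rot: [0.995, 0.104, 0.001, -0.001]
ft_force: [3.1, 6.8, -1.4]
width: 0.0258
grip_force: 35.0
```

Run:
```python
from h import *
r=np.load("ref.npz")
for c,k in(("top","a"),("wrist","w")):
    n=snap(c,c+"10.png",["winch_drum"])["pixels"].astype(int)
    d=abs(n-r[k]).max(2)>50
    if c=="top": d[:, 230:]=0
    print(c,d.sum(),[ (v.min(),v.max()) for v in np.nonzero(d) if len(v)])
print(sensors.read_state()["time"])
```

```text
top winch_drum 0.85 [118.8 122.8 198.1 194.9]
top 0 []
wrist winch_drum 0.57 [282.9   1.7 511.2 132.9]
wrist 1 [(np.int64(101), np.int64(101)), (np.int64(220), np.int64(220))]
18.8
```

The drum is at rest, with no pixel change over 1 s and the crank reaching further +x. I'll lower, release and withdraw upward.

Emit:
arm_command --steps '[{"slide": [0,0,-0.01],"rot": [0,0,0],"grip": 0.15},{"slide": [0,0,-0.01],"rot": [0,0,0],"grip": 0.15},{"slide": [0,0,-0.01],"rot": [0,0,0],"grip": 0.15},{"slide": [0,0,-0.01],"rot": [0,0,0],"grip": 0.15},{"slide": [-0.002,0,-0.005],"rot": [0,0,0],"grip": 0.15},{"slide": [0,0,0],"rot": [0,0,0],"grip": 0.75},{"slide": [0,0,0],"rot": [0,0,0],"grip": 0.75},{"slide": [0,0,0],"rot": [0,0,0],"grip": 0.75}]'

```text
time: 19.8
ee_pos: [0.4903, 0.2282, 0.103]
eef_rot: [0.995, 0.104, 0.0, 0.0]
ft_force: [-1.0, 0.5, -0.4]
width: 0.0484
grip_force: 0.0
```

Emit:
arm_command --steps '[{"slide": [0,0,0],"rot": [0,0,0],"grip": 0.75},{"slide": [0,0,0],"rot": [0,0,0],"grip": 0.75},{"slide": [0,0,0],"rot": [0,0,0],"grip": 0.75},{"slide": [0,0,0.02],"rot": [0,0,0],"grip": 0.75},{"slide": [0,0,0.04],"rot": [0,0,0],"grip": 0.75},{"slide": [0,0,0.04],"rot": [0,0,0],"grip": 0.75},{"slide": [0,0,0.04],"rot": [0,0,0],"grip": 0.75},{"slide": [0,0,0.04],"rot": [0,0,0],"grip": 0.75}]'

```text
time: 20.8
ee_pos: [0.4897, 0.229, 0.2857]
eef_rot: [0.995, 0.105, 0.001, -0.0]
ft_force: [0.1, 0.0, 0.5]
width: 0.0652
grip_force: 0.0
```

Emit:
arm_command --steps '[{"slide": [0,-0.03,0.02],"rot": [0,0,0],"grip": 0.75},{"slide": [0,-0.04,0],"rot": [0,0,0],"grip": 0.75},{"slide": [0,-0.04,0],"rot": [0,0,0],"grip": 0.75},{"slide": [0,0,0],"rot": [0,0,0],"grip": 0.75},{"slide": [0,0,0],"rot": [0,0,0],"grip": 0.75},{"slide": [0,0,0],"rot": [0,0,0],"grip": 0.75},{"slide": [0,0,0],"rot": [0,0,0],"grip": 0.75},{"slide": [0,0,0],"rot": [0,0,0],"grip": 0.75}]'

```text
time: 21.8
ee_pos: [0.4899, 0.1193, 0.3026]
eef_rot: [0.994, 0.105, -0.0, -0.0]
ft_force: [-0.5, -0.1, -0.0]
width: 0.065
grip_force: 0.0
```

Run:
```python
from h import *
o=cv2.imread("pics/side1.png").astype(int)
q=snap("side","s11.png",["winch_knob","winch_pawl","small_pawl"])
n=q["pixels"][...,::-1].astype(int)
def blob(i):
    m=cv2.morphologyEx((i[275:305,192:222].max(2)<45).astype('uint8'),cv2.MORPH_OPEN,np.ones((5,5)))
    s=cv2.connectedComponentsWithStats(m);return s[2][1:].tolist(),(s[3][1:]+[192,275]).tolist()
print(blob(o),blob(n))
snap("top","t11.png",["winch_drum","winch_pawl","small_pawl"])
s=sensors.read_state();print(s["time"],s["ee_pos"],s["ft_force"],s["width"])
```

```text
side winch_knob 0.8 [116.  263.  211.9 297.4]
side winch_pawl 0.75 [113.  262.2 213.8 297.7]
side small_pawl 0.74 [387.2 178.9 444.7 198.8]
side small_pawl 0.64 [244.  189.7 290.6 205.5]
side small_pawl 0.44 [289.6 160.9 331.9 182.2]
([[0, 0, 8, 8, 51], [8, 10, 11, 12, 117]], [[194.90196078431373, 277.94117647058823], [204.8974358974359, 290.4786324786325]]) ([[0, 0, 8, 8, 49], [8, 10, 11, 12, 116]], [[194.91836734693877, 277.9591836734694], [204.93965517241378, 290.5086206896552]])
top winch_drum 0.96 [154.2 120.9 198.5 179.8]
top small_pawl 0.74 [414.5 271.3 433.6 329.4]
top small_pawl 0.65 [382.9 148.6 390.  206.8]
top small_pawl 0.47 [301.6 136.4 320.7 196.8]
22.2 [0.48995785 0.118776   0.30266493] [ 0.86525358 -0.15438104 -0.14861105] 0.06501430610087988
```

```bash
python3 -c "
from h import *
print(order.close_job())"
```

```text
the job is handed in; nothing more can be done
None
```

I lifted the larger winch's pawl and held it until the drum stopped turning, then let go and handed the job in at about 22 s. The knob is back at its starting pixel, so the pawl is down. The smaller winch was not touched, and the arm is clear. The hand-in gave no verdict, and that the drum is at its stop is judged from its crank reaching further away and not moving for 1 s.

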